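Lamp off, raise the shield window to its mark

TASK

Switch the ultraviolet lamp off by pressing the button on its control box fully down. Then push the shield's sliding window up from beneath its lip until the top of the lip is level with the top of the mark's tongue clamped on the left post, and let go: it stays where it is left. Only push, do not grip the lip, keep off the glass, and leave everything else standing where it is.

Things in the scene. Friction and masses are not known exactly. Their poses are not given: they have to be found in the camera images.
- window (a joint): Height of the sliding window above its lowest position, 0 to 0.235 m, growing upwards; at 0 the lip's underside is 88 mm above the bench. It starts at 0 to 0.04. The window is counterbalanced: it takes about 2 to 5 N to move it up or down and it stays where it is left, without coasting when pushed slowly.
- lip (a point): Middle of the top front edge of the window's lip, a level dark steel ledge along the foot of the window, 300 mm long, 12 mm thick, jutting towards the robot. Axes: x level, away from the robot, square to the pane; y along the lip to the left; z up. The underside's front edge lies at x = -10 mm, z = -12 mm from here (the lower half juts further), the pane at x = +50 mm.
- mark (a point): The mark: a dark steel clamp collar round the left one (+y) of the shield's two posts, with a flat level tongue 44 mm wide and 4 mm thick that juts 65 mm from the post's centre towards the robot. This point is in the top face of the tongue, mid-width, 15 mm from its tip. The post's centre is 185 mm to the left of the lip's middle. Axes as for the lip.
- pane (a point): Middle of the clear pane of the window (338 mm wide, 160 mm tall with its top rail; the parts window_c1, window_c2; the lip's lower half is window_c3, its upper half window_c4), in line with the two posts, 78 mm above the lip's top; not to be pushed or gripped. Beneath the lip is free space down to the bench; 55 mm in from the underside's front edge stands a fixed grey panel 75 mm tall.
- frame: The shield: an open aluminium frame 400 mm wide and 490 mm tall, two posts (24 x 30 mm) and a crossbar on top, with feet running back. Origin on the bench midway between the posts, in the pane's plane; x points away from the robot square to the pane, y to the left post, z up.
- lamp_button_top (a point): Middle of the top face of the lamp's push button, a round grey button 32 mm across, pointing up in a black housing, on a grey control box 100 x 110 x 50 mm on the bench to the left or right in front of the shield. (The similar box on the other side has a dial, no button.)
- lamp_button (a joint): Travel of the lamp's button, 0 up to 0.006 m fully down; a spring, 5 N when fully down, pushes it up again.
- jar: Bystander: amber jar, 40 mm across, 60 mm tall, in front of the left part of the lip. Origin under its centre.
- vial: Bystander: small clear vial, 26 mm across, 50 mm tall, in front of the right part of the lip. Origin under its centre.
- dish: Bystander: flat glass dish, 80 mm across, 16 mm tall, on the bench in front of the middle of the lip. Origin under its centre.
- beaker: Bystander: glass beaker, 68 mm across, 85 mm tall, on the hotplate behind the window. Origin under its centre.
- washbottle: Bystander: white bottle, 70 mm across, 170 mm tall, far left. Origin under its centre.
- driver: Bystander: screwdriver lying on the bench, far right.
- carton: Bystander: upright cardboard carton, 50 x 50 x 200 mm, on the right. Origin under its centre.

How it is judged:
On the way, in this order (a step that is already met when the one before it is completed fails the run):
1. the lamp's button is pressed fully down while the window is still where it started (value of joint lamp_button above 0.0045 m and distance of lip from where it was at the start of the episode below 0.01 m), for 0.05 s.
2. the window is being pushed up from beneath its lip (contact force between the fingers and window_c3 above 0.5 N and distance of lip from where it was at the start of the episode above 0.02 m), for 0.1 s.
3. the lip is level with the mark (z of lip in the frame of mark between -0.008 and 0.008 m), for 0.2 s.
At the end, for the whole second after the job is handed in: The top of the lip is within 8 mm in height of the top of the mark's tongue, the window at rest (under 4 mm/s), the button released, and every bystander within 30 mm of where it stood (all of step 3 and velocity of joint window between -0.004 and 0.004 m/s and value of joint lamp_button below 0.003 m and distance of each of jar, vial, dish, beaker, washbottle, driver, carton from where it was at the start of the episode below 0.03 m); the robot touches nothing.
It fails at once if the lip is pinched from above and below (contact force between the fingers and window_c4 above 1 N and contact force between the fingers and window_c3 above 1 N).
It fails at once if the glass is pushed or gripped with more than 4 N (contact force between the fingers and window_c1 above 4 N or contact force between the fingers and window_c2 above 4 N).
It fails at once if a bystander is moved by more than 30 mm, lifted or knocked over (distance of any of jar, vial, dish, beaker, washbottle, driver, carton from where it was at the start of the episode above 0.03 m or angle between any of jar, vial, dish, beaker, washbottle, carton's own z axis and vertical above 0.5 rad).
It also fails if it takes over 64 s, if anything falls off the work surface, if the arm or the gripper's body presses on something with over 40 N, if the wrist force passes 120 N, or if a joint passes its speed limit or range.

ROBOT

A 6-joint arm with a two-finger parallel gripper is mounted at the origin on the work surface. World frame = base frame: x ahead of the robot, y to its left, z up, the work surface at z = 0. Lengths are in m, angles in rad, forces in N, time in s.
With the tool pointing down it reaches from about 0.25 to 0.775 m from the base axis. Payload 4 kg.
Tool frame: the origin (TCP) lies midway between the tips of the shut fingers; the grasp point (between the pads) lies env.grip_depth behind it (env.grip_depth is the distance from the TCP to the grasp point, in m); z points along the fingers, x is the direction in which the jaws open and shut, and the axes are right-handed (so a half turn about z gives the same grasp; the last joint's range is limited). The gripper opens to 94 mm and grips with 3 to 60 N. Pads are 16 mm wide; open, the fingers measure 119 mm over their backs; the gripper's body (75 mm by 177 mm) begins 78 mm behind the grasp point.
Start: joints at [-1.333, 0.087, 1.371, -0, 1.684, -0.103], TCP at [0.184, -0.518, 0.206] pointing down, gripper open.
Joint ranges: [-3.1, 3.1], [-0.76, 2.03], [0.27, 2.55], [-1.08, 4.22], [0.17, 2.65], [-2.57, 2.57]. Speed limits (rad/s): [2.79, 2.79, 3.14, 3.14, 3.14, 3.14].

INTERFACE

Orientations are given as a unit quaternion [w, x, y, z].
In Python, from workcell import env, camera, get_calibration, finder gives the robot as it stands.
- The arm moves only by the tool carry_out, never from a script. Its argument "rows" is one flat list of numbers, 5 for each row, row after row: the opening in per cent of the stroke, from 0 (shut) to 100 (fully open), then the shift along the tool's x, y, z in cm, then the turn about the tool's z in rad. A call has 1 to 10 rows; each row shifts and turns the commanded pose from where the row before left it, along the tool's axes as they then stand; what a row does not reach is not made up. A row lasts 1/12 s, in which the tool goes at most 41.7 mm and 7.16 degrees, less where a joint would pass 70% of its speed; a pose out of reach is approached as far as the arm can. A call with a gripper value outside its range is refused whole. The fingers move at their own pace and stop on an object; "squeeze" is the grip in N (left out, the last holds). Time passes only in rows, so rows that do not move let the fingers close. It gives the time, the measured TCP pose, the force and the opening at its end, in the units of the state.
- env.state(): the state, without advancing time (a new reading comes with each control period).
- camera(name): name is "scene" or "top" or "wrist"; returns the picture (400x640x3 uint8, blue, green, red); there is no depth.
- get_calibration(name): a dict with "K" (3x3 intrinsics, pixels), "extrinsics" (4x4, takes a point from camera to world coordinates). Camera axes: x right, y up, looking along -z (the intrinsics and any distortion apply to the point x, -y, -z); pixel columns grow to the right and rows downward; lengths in m; the calibration is good to about 2 mm. A picture is of the moment at which its call begins: read the wrist's pose just before it. get_calibration takes no time and is no camera call; for the wrist camera it gives the pose at the moment of the call.
- env.finish_job(): hands the job in, once; it reports no verdict.
Trained networks look in the newest picture that a camera, given by its name, has taken for a name from the list of things; names that differ only in an ending like _2 or _b are one class to them, and where a whole thing is asked for, a point or a joint stands for the part that bears it (a point fixed in the world has none). Each returns a list of dicts, best first, with "score" (0 to 1); they miss things now and then, are a little off and sometimes report something else, mostly with a low value. They report only what shows in the picture. A call takes as long as a camera call.
- finder.silhouettes(thing, camera): "region" (400x640 bool, what is visible of it) and "pixel" ([column, row] in pixels, amid what is visible of it).
The state is a dict: "time": time; "joint_pos": joint angles; "dq": joint speeds; "joint_torque": joint torques, N m; "tcp_pos": TCP position; "tool_rot": TCP orientation; "wrist_force": force on the tool from outside, world axes, zero at the start; "torque": the same for the moment, N m; "finger_gap": finger opening in m.
Only numpy, scipy, OpenCV 4.12 (cv2) and the standard library are available. Lean on these libraries where they do the work, as an engineer would, in place of code of your own. Each camera call takes 0.05 s, during which the arm holds its last target. There are 200 camera calls.

## Working session

There is one attempt and no reset: what is moved stays moved. The work goes in short steps, Python scripts to look and compute and a tool call to move; the robot and the scene stay as the last step left them, time stands still between calls to the robot, and variables do not carry over. Pictures are saved under pics/ and viewed, about 8 in all and at most 12, crops included, and the job is handed in when it is done.

Besides the shell and the picture viewer there is one more tool, called after "Emit:" in YAML: its name, and indented under it one key for each argument. carry_out: Moves the arm, as the interface text tells. Its arguments: {"type":"object","properties":{"rows":{"type":"array"},"squeeze":{"type":"number"}},"required":["rows"]}

```bash
mkdir -p pics
cat > h.py <<'E'
import numpy as np, cv2
from workcell import env, camera, get_calibration, finder
def ray(cam,px,C=None):
    C=C or get_calibration(cam);K=np.array(C["K"]);E=np.array(C["extrinsics"])
    d=np.linalg.inv(K)@[px[0],px[1],1];d=np.array([d[0],-d[1],-d[2]])
    return E[:3,3],E[:3,:3]@d
def onz(cam,px,z,C=None):
    o,d=ray(cam,px,C);return o+d*(z-o[2])/d[2]
def proj(cam,P,C=None):
    C=C or get_calibration(cam);K=np.array(C["K"]);E=np.array(C["extrinsics"])
    p=E[:3,:3].T@(np.array(P)-E[:3,3]);q=K@[p[0],-p[1],-p[2]];return q[:2]/q[2]
def tri(a,b):
    (o,d),(p,e)=a,b
    s=np.linalg.lstsq(np.c_[d,-e],p-o,rcond=None)[0]
    x,y=o+d*s[0],p+e*s[1];return (x+y)/2,np.linalg.norm(x-y)
E
python3 - <<'E'
from h import *
print(env.state(),env.grip_depth)
for c in("scene","top"):
    cv2.imwrite(f"pics/{c}0.png",camera(c)); C=get_calibration(c); print(c,C)
    for t in("lip","mark","lamp_button_top","jar","vial","dish","carton"):
        r=finder.silhouettes(t,c)
        for q in r[:2]:
            ys,xs=np.where(q["region"]);print(c,t,round(q["score"],2),np.round(q["pixel"],1),xs.min(),xs.max(),ys.min(),ys.max(),len(xs))
E
```

```text
{'time': 0.0, 'joint_pos': array([-1.33309131e+00,  8.79439866e-02,  1.37223629e+00,  9.11610115e-07,
        1.68358797e+00, -1.03085934e-01]), 'dq': array([-0.00083803,  0.00094416,  0.00045414,  0.00244251,  0.00095595,
        0.00059381]), 'joint_torque': array([ 8.47325146e-05, -3.40180564e+01, -3.02425468e+01,  7.18580699e-02,
        3.30680399e-02, -1.66597501e-04]), 'tcp_pos': array([ 0.18370285, -0.51783895,  0.20431931]), 'tool_rot': array([-7.16054216e-04,  8.16771442e-01, -5.76960335e-01, -8.18884506e-04]), 'wrist_force': array([-0.32112345,  0.88289059,  1.13277003]), 'torque': array([-0.04426685,  0.01260369,  0.00052962]), 'finger_gap': 0.09418250611557151} 0.0188
scene {'K': array([[439.54586251,   0.        , 320.51281535],
       [  0.        , 439.54586251, 203.7501847 ],
       [  0.        ,   0.        ,   1.        ]]), 'extrinsics': array([[-0.99989823,  0.01293563, -0.00601671,  0.54871321],
       [-0.01350013, -0.72156426,  0.69221584,  0.9011199 ],
       [ 0.0046128 ,  0.69222661,  0.72166546,  1.1047539 ],
       [ 0.        ,  0.        ,  0.        ,
[... 800 characters left out ...]
,
       [-9.99949850e-01,  7.23102186e-04, -9.98877190e-03,
         2.58934936e-02],
       [-9.86511270e-03,  1.00742917e-01,  9.94863581e-01,
         1.41342203e+00],
       [ 0.00000000e+00,  0.00000000e+00,  0.00000000e+00,
         1.00000000e+00]])}
top lip 0.89 [330.7 189.2] 277 389 169 212 2666
top lip 0.34 [202.2 226.3] 186 215 216 235 489
top mark 0.84 [271.5 182.3] 263 281 167 193 283
top lamp_button_top 0.48 [258.5 262.7] 256 265 258 267 87
top jar 0.63 [290.4 214.8] 286 297 208 219 120
top jar 0.52 [337.2 191.4] 277 388 169 211 2545
top vial 0.63 [362.5 223.6] 359 365 221 227 43
top dish 0.22 [332.2 189.7] 277 389 169 212 2685
top carton 0.58 [458.4 184.2] 443 477 174 196 594
```

View pics/scene0.png

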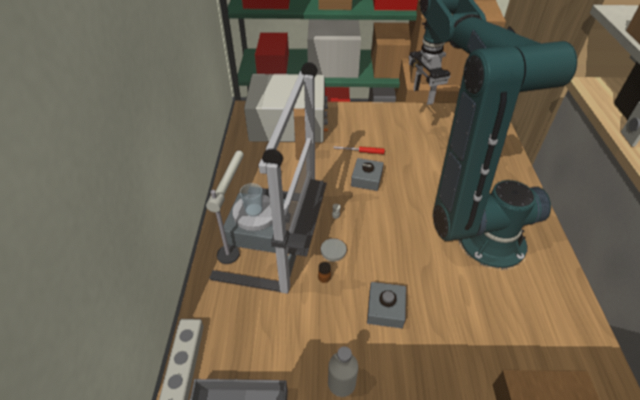

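View pics/top0.png

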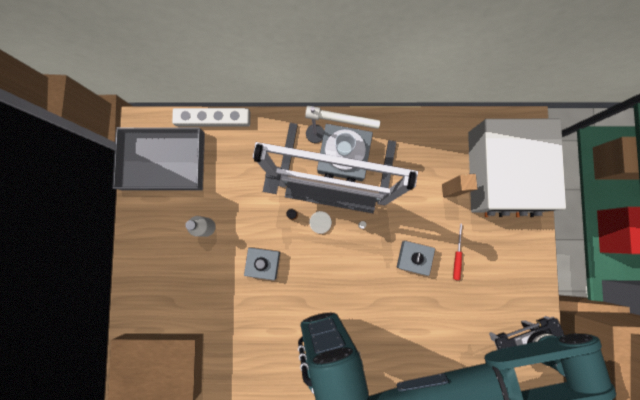

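Scene: shield at top-view (335,185), button box on the left at (261,264), dial box on the right (418,258), and jar (291,214), dish (320,222) and vial (362,225) in front of the lip.

Run:
```python
from h import *
t=cv2.imread("pics/top0.png");s=cv2.imread("pics/scene0.png")
a=cv2.resize(t[140:240,250:420],None,fx=4.6,fy=4.6,interpolation=cv2.INTER_CUBIC)[:,:782]
cv2.imwrite("pics/topz.png",a)
cv2.imwrite("pics/scz.png",cv2.resize(s[150:300,240:400],None,fx=4,fy=4,interpolation=cv2.INTER_CUBIC))
print("button",tri(ray("scene",(387.5,296.3)),ray("top",(260,263))))
print("mark",tri(ray("scene",(290.9,239.2)),ray("top",(271.5,182.3))))
L,R=onz("top",(260,152),.49),onz("top",(411,180),.49);print(L,R,np.linalg.norm(L-R),np.arctan2(-(L-R)[0],(L-R)[1]))
for n,p,q in(("jar",(324.6,272.8),(290.4,214.8)),("vial",(337.1,211.6),(362.5,223.6)),("dish",(333.4,247.6),(320.5,222.5))):print(n,tri(ray("scene",p),ray("top",q)))
```

```text
button (array([0.3697475 , 0.25241507, 0.06797   ]), np.float64(0.001235993333105663))
mark (array([0.62660006, 0.19339014, 0.23463527]), np.float64(0.006064276971936349))
[0.6593997  0.18618225 0.49      ] [ 0.59095573 -0.17715512  0.49      ] 0.36972776289451037 -0.18619388097696868
jar (array([0.53945956, 0.1530478 , 0.03144665]), np.float64(0.004801153307480435))
vial (array([ 0.50402412, -0.10377603,  0.02043025]), np.float64(0.005076923128528569))
dish (array([0.51268012, 0.04600978, 0.01511362]), np.float64(0.004312376973637537))
```

View pics/topz.png

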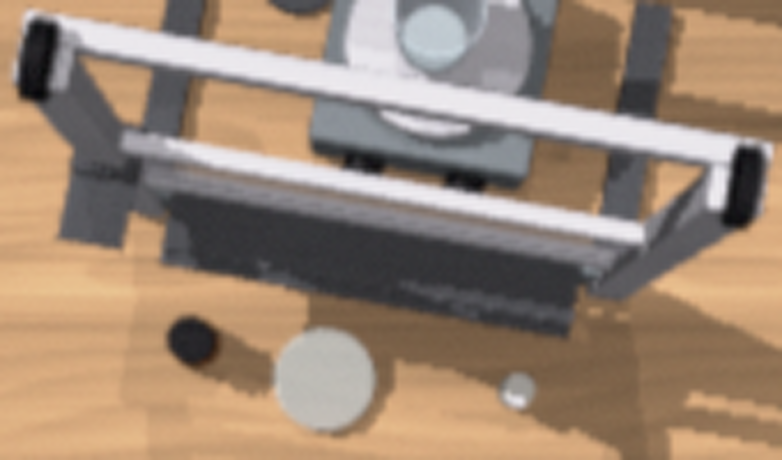

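View pics/scz.png

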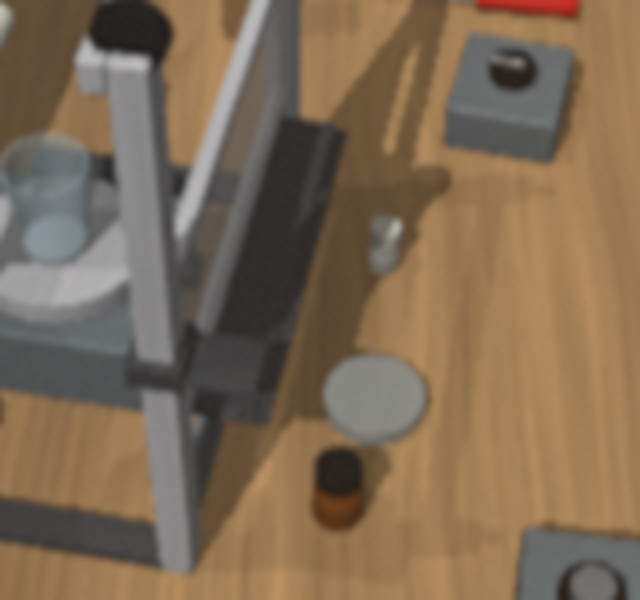

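The top crop shows the tongue tip at about (263,191)–(276,194), and the lip's lower front edge from (286,197) to (374,213). The scene crop agrees. I'll move above the button with the fingers shut.

Emit:
carry_out:
  rows: [0,-3.3,-2.15,0,0,0,-3.3,-2.15,0,0,0,-3.3,-2.15,0,0,0,-3.3,-2.15,0,0,0,-3.3,-2.15,0,0,0,-3.3,-2.15,0,0,0,-3.3,-2.15,0,0,0,-3.3,-2.15,0,0,0,-3.3,-2.15,0,0,0,-3.3,-2.15,0,0]

```text
time: 1.63
tcp_pos: [0.276, -0.1338, 0.2057]
tool_rot: [-0.0, 0.816, -0.578, 0.001]
wrist_force: [0.7, 0.6, 0.7]
finger_gap: 0.0308
```

Emit:
carry_out:
  rows: [0,-3.3,-2.15,0,0,0,-3.3,-2.15,0,0,0,-3.3,-2.15,0,0,0,-3.3,-2.15,0,0,0,-3.3,-2.15,0,0,0,-3.3,-2.15,0,0,0,-3.3,-2.15,0,0,0,-3.3,-2.15,0,0,0,-3.3,-2.15,0,0,0,-3.3,-2.15,0,0]

```text
time: 2.47
tcp_pos: [0.3684, 0.2497, 0.2057]
tool_rot: [-0.0, 0.817, -0.577, 0.0]
wrist_force: [0.6, -0.8, -0.2]
finger_gap: 0.0003
```

Run:
```python
from h import *
im=camera("wrist");C=get_calibration("wrist")
st=env.state();print(st["time"],st["tcp_pos"],st["tool_rot"],st["joint_pos"],st["wrist_force"])
for r in finder.silhouettes("lamp_button_top","wrist")[:2]:
    ys,xs=np.where(r["region"]);print(r["score"],r["pixel"],xs.min(),xs.max(),ys.min(),ys.max(),onz("wrist",r["pixel"],.068,C))
print("tcp-xy at z.068 px",proj("wrist",[*st["tcp_pos"][:2],.068],C),proj("wrist",st["tcp_pos"],C))
cv2.imwrite("pics/w1.png",im)
```

```text
2.5167 [0.36922004 0.25544689 0.2043894 ] [-0.00203929  0.81849884 -0.57450167 -0.00181958] [ 0.474806   -0.14217015  1.59671932  0.00515266  1.68512518  1.69939435] [1.98774865 3.10955466 0.13583433]
0.79 [316.5, 192.9] 302 330 176 205 [0.36677917 0.25787717 0.068     ]
tcp-xy at z.068 px [319.32183597 191.60978367] [319.07302993 238.82808484]
```

View pics/w1.png

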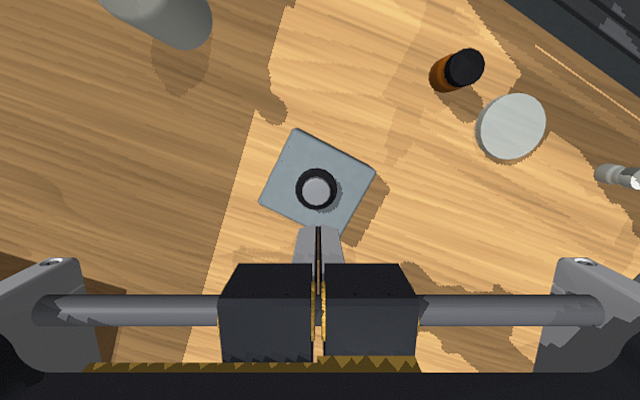

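The wrist picture shows the button at (317,190), where the TCP projects (319,192), so they line up. I'll descend.

Emit:
carry_out:
  rows: [0,0,0,3,0,0,0,0,3.5,0,0,0,0,3.5,0,0,0,0,2,0,0,0,0,0.8,0,0,0,0,0,0]

```text
time: 3.07
tcp_pos: [0.367, 0.2459, 0.0755]
tool_rot: [0.002, 0.817, -0.577, -0.001]
wrist_force: [0.8, -0.6, 0.0]
finger_gap: 0.0004
```

Emit:
carry_out:
  rows: [0,0,0,0.3,0,0,0,0,0.3,0,0,0,0,0.3,0]

```text
time: 3.32
tcp_pos: [0.3702, 0.2479, 0.0705]
tool_rot: [-0.002, 0.817, -0.577, 0.001]
wrist_force: [0.2, -1.2, 1.7]
finger_gap: 0.0002
```

Emit:
carry_out:
  rows: [0,0,0,0.3,0,0,0,0,0,0]

```text
time: 3.48
tcp_pos: [0.3701, 0.2479, 0.0669]
tool_rot: [-0.002, 0.817, -0.577, 0.001]
wrist_force: [1.5, -0.0, 3.9]
finger_gap: 0.0008
```

Emit:
carry_out:
  rows: [0,0,0,0.25,0,0,0,0,0,0]

```text
time: 3.65
tcp_pos: [0.3702, 0.2479, 0.0661]
tool_rot: [-0.002, 0.817, -0.577, 0.001]
wrist_force: [-1.7, -1.3, 11.7]
finger_gap: 0.0005
```

Emit:
carry_out:
  rows: [0,0,0,0.3,0,0,0,0,0,0]

```text
time: 3.82
tcp_pos: [0.3704, 0.248, 0.0658]
tool_rot: [-0.002, 0.817, -0.577, 0.002]
wrist_force: [-7.0, -4.0, 24.1]
finger_gap: 0.0009
```

Bottomed out: the force rises sharply at constant z. I'll lift off and work out the shield geometry.

Emit:
carry_out:
  rows: [0,0,0,-2,0,0,0,0,-4,0,0,0,0,-4,0,0,0,0,-4,0,0,0,0,0,0]

```text
time: 4.23
tcp_pos: [0.3721, 0.2494, 0.2092]
tool_rot: [-0.007, 0.817, -0.577, 0.004]
wrist_force: [0.8, 0.6, 1.1]
finger_gap: 0.0005
```

Run:
```python
from h import *
from scipy.optimize import least_squares
# topz px/4.6+(250,140); scz px/4+(240,150)
T=lambda x,y:np.array([250+x/4.6,140+y/4.6]); S=lambda x,y:np.array([240+x/4,150+y/4])
Ct,Cs=get_calibration("top"),get_calibration("scene")
def w(p,f):
    c,s=np.cos(p[2]),np.sin(p[2]);return [p[0]+c*f[0]-s*f[1],p[1]+s*f[0]+c*f[1],f[2]]
def res(p):
    zm,zl=p[3],p[4]; o=[]
    for cam,C,px,f in[
     ("top",Ct,T(40,60),(0,.185,.495)),("top",Ct,T(744,188),(0,-.185,.495)),
     ("top",Ct,T(60,237),(-.065,.207,zm)),("top",Ct,T(122,248),(-.065,.163,zm)),
     ("top",Ct,T(164,264),(-.06,.15,zl-.006)),("top",Ct,T(568,336),(-.06,-.15,zl-.006)),
     ("scene",Cs,S(270,343),(-.065,.163,zm)),("scene",Cs,S(245,392),(-.065,.207,zm)),
     ("scene",Cs,S(345,128),(-.06,-.15,zl-.006))]:
        o+=list(proj(cam,w(p,f),C)-px)
    return o
r=least_squares(res,[.625,.005,-.186,.2,.12],loss="soft_l1")
print(r.x);print(np.round(np.reshape(res(r.x),(-1,2)),1))
print("tongue",w(r.x,(-.065,.185,r.x[3])),"lip front mid",w(r.x,(-.06,0,r.x[4])))
print(env.state()["wrist_force"])
```

```text
[ 0.62275593  0.00488336 -0.18173417  0.23198575  0.13462259]
[[ 0.7 -0.2]
 [-0.3 -0.5]
 [-0.3 -0.3]
 [ 0.3 -0.1]
 [-0.8 -0.6]
 [ 0.4  0.1]
 [-0.1 -0.5]
 [ 2.4  0.5]
 [ 0.9  0.2]]
tongue [np.float64(0.5922624257750101), np.float64(0.1985845365799207), np.float64(0.23198575036888805)] lip front mid [np.float64(0.5637440244245828), np.float64(0.015727486443985424), np.float64(0.1346225922537118)]
[0.79266748 0.56079125 1.09002785]
```

Emit:
carry_out:
  rows: [0,3.94,-0.71,0,0,0,3.94,-0.71,0,0,0,3.94,-0.71,0,0,0,3.94,-0.71,0,0,0,3.94,-0.71,0,0,0,3.94,-0.71,0,0,0,3.94,-0.71,0,0]

```text
time: 4.82
tcp_pos: [0.5079, 0.0024, 0.1996]
tool_rot: [-0.0, 0.817, -0.577, -0.0]
wrist_force: [1.0, -0.1, 0.9]
finger_gap: 0.0002
```

Emit:
carry_out:
  rows: [0,0,0,0,0.104,0,0,0,0,0.104,0,0,0,0,0.104,0,0,0,0,0.104,0,0,0,0,0.104,0,0,0,0,0]

```text
time: 5.32
tcp_pos: [0.5073, 0.0041, 0.1994]
tool_rot: [-0.0, -0.64, 0.768, 0.0]
wrist_force: [0.3, -0.5, -0.2]
finger_gap: 0.0004
```

Run:
```python
from h import *
im=camera("wrist");C=get_calibration("wrist")
st=env.state();print(st["time"],st["tcp_pos"],st["tool_rot"],st["joint_pos"])
cv2.imwrite("pics/w2.png",im)
p=[.62276,.00488,-.18173]
c,s=np.cos(p[2]),np.sin(p[2])
for y in(.15,-.15):
    f=(-.06,y);print(proj("wrist",[p[0]+c*f[0]-s*f[1],p[1]+s*f[0]+c*f[1],.1286],C))
```

```text
5.3667 [0.50731343 0.00415201 0.19947908] [-2.73477171e-04 -6.41834813e-01  7.66842797e-01  3.51643702e-04] [-1.03680533e-01 -6.16536932e-03  1.47928253e+00  9.75936293e-05
  1.66936113e+00  1.64414439e+00]
[114.83903431 145.40035686]
[472.03300674 147.32391549]
```

View pics/w2.png

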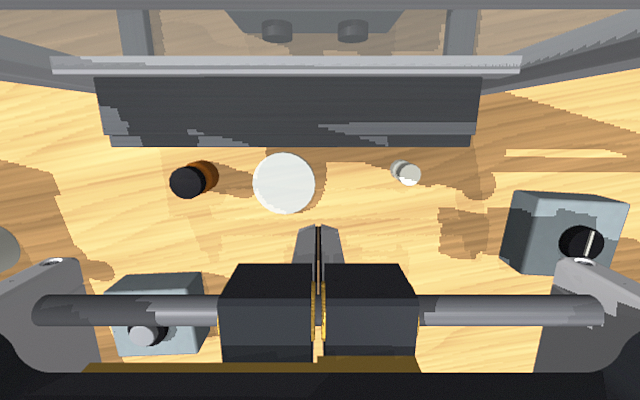

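The lip front edge is at row 147, columns 110–470, within 5 px of the prediction, and its yaw is square. With the tool pointing down, I'll push the fingertips against the front of the lower lip (c3) and carry it up by friction.

Emit:
carry_out:
  rows: [0,0,0,3,0,0,0,0,3.5,0,0,0,0,3,0,0,0,-2,0,0,0,0,-1.6,0,0,0,0,-0.4,0,0,0,0,0,0,0]

```text
time: 5.95
tcp_pos: [0.5475, -0.0031, 0.1048]
tool_rot: [-0.0, -0.642, 0.767, 0.0]
wrist_force: [-0.8, 0.2, -0.8]
finger_gap: 0.0003
```

Emit:
carry_out:
  rows: [0,0,-0.3,0,0,0,0,-0.3,0,0,0,0,0,0,0]

```text
time: 6.2
tcp_pos: [0.5504, -0.0036, 0.1053]
tool_rot: [-0.002, -0.641, 0.767, 0.002]
wrist_force: [-6.3, 0.7, 2.8]
finger_gap: 0.0006
```

Emit:
carry_out:
  rows: [0,0,-0.3,0,0,0,0,0,0,0]

```text
time: 6.37
tcp_pos: [0.5503, -0.0036, 0.1042]
tool_rot: [-0.004, -0.641, 0.767, 0.005]
wrist_force: [-12.0, 2.1, 2.9]
finger_gap: 0.0006
```

Contact at 12 N. Lifting slowly.

Emit:
carry_out:
  rows: [0,0,0,-0.3,0,0,0,0,-0.3,0,0,0,0,-0.3,0,0,0,0,-0.3,0,0,0,0,-0.3,0,0,0,0,0,0]

```text
time: 6.87
tcp_pos: [0.5503, -0.0035, 0.1184]
tool_rot: [-0.004, -0.641, 0.767, 0.005]
wrist_force: [-10.1, 1.4, 0.8]
finger_gap: 0.0008
```

```bash
cat > look.py <<'E'
from h import *
st=env.state();print(st["time"],st["tcp_pos"],st["wrist_force"])
im=camera("top");cv2.imwrite("pics/tl.png",im)
for n in ("lip","mark"):
    r=finder.silhouettes(n,"top")[0];ys,xs=np.where(r["region"]);print(n,r["score"],r["pixel"],xs.min(),xs.max(),ys.min(),ys.max())
# right and left lip ends: width via line fit is left to pictures
E
python3 look.py
```

```text
6.8667 [ 0.55029491 -0.00354264  0.11842061] [-10.14480255   1.37001534   0.78097853]
lip 0.75 [304.2, 187.3] 276 390 167 212
mark 0.51 [272.3, 178.5] 263 280 174 194
```

```bash
python3 -c "
from h import *
cv2.imwrite('pics/wa.png',camera('wrist'))"
```

Emit:
carry_out:
  rows: [0,0,0,-0.4,0,0,0,0,-0.4,0,0,0,0,-0.4,0,0,0,0,-0.4,0,0,0,0,-0.4,0,0,0,0,0,0]

```text
time: 7.57
tcp_pos: [0.5503, -0.0035, 0.1387]
tool_rot: [-0.004, -0.641, 0.767, 0.005]
wrist_force: [-12.0, 1.5, 0.9]
finger_gap: 0.0006
```

```bash
python3 look.py; python3 -c "
from h import *
a=cv2.imread('pics/wa.png');b=camera('wrist');cv2.imwrite('pics/wb.png',b)
cv2.imwrite('pics/wab.png',cv2.resize(np.vstack([a[:300],b[:300]]),(640,600)))"
```

```text
7.5667 [ 0.55026213 -0.00354413  0.13867604] [-11.9614431    1.54876036   0.90116268]Traceback (most recent call last):
  File "look.py", line 5, in <module>
    r=finder.silhouettes(n,"top")[0];ys,xs=np.where(r["region"]);print(n,r["score"],r["pixel"],xs.min(),xs.max(),ys.min(),ys.max())
      ~~~~~~~~~~~~~~~~~~~~~~~~~~~^^^
IndexError: list index out of range
```

View pics/wab.png

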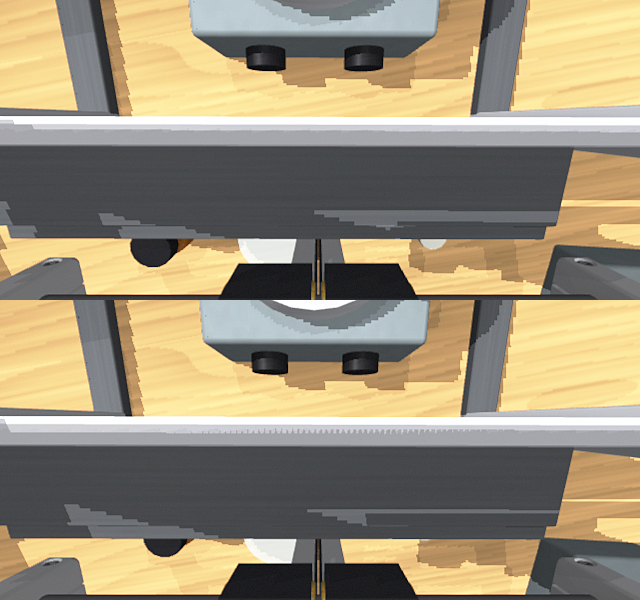

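The lip keeps its size in the wrist view (lower edge about columns 8–548, row 239), so it is moving with the fingers. Estimating its height now.

```bash
cat > lipz.py <<'E'
from h import *
from scipy.optimize import least_squares
import sys
def lipz(C,l,r):
    p=[.62276,.00488,-.18173];c,s=np.cos(p[2]),np.sin(p[2])
    def w(f,z):return [p[0]+c*f[0]-s*f[1],p[1]+s*f[0]+c*f[1],z]
    f=lambda v:np.r_[proj("wrist",w((-.06+v[1],.15+v[2]),v[0]-.006),C)-l,proj("wrist",w((-.06+v[1],-.15+v[2]),v[0]-.006),C)-r]
    q=least_squares(f,[.17,0,0]);return q.x,q.fun
E
python3 - <<'E'
from lipz import *
C=get_calibration("wrist");b=cv2.imread("pics/wb.png")
g=cv2.cvtColor(b,cv2.COLOR_BGR2GRAY)
print(g[230:246,120],g[230:246,500]);print(g[235,0:30]);print(g[235,535:560])
print(env.state()["tcp_pos"],lipz(C,(8,239),(548,239)))
E
```

```text
[109 108 107 112 113 115 111 103 131 212 226 221 220 220 223 224] [ 75  76  71  74  75  75  77  75  64 125 145 139 132 131 135 139]
[153 154 152 154 155 155 157 157 165 122  80  74  76  79  75  77  74  75
  75  76  78  75  75  76  77  76  75  76  76  75]
[ 79  78  77  78  76  78  77  75  71 112 154 160 158 159 160 160 160 158
 162 163 162 161 162 163 161]
[ 0.55027734 -0.0035481   0.1386883 ] (array([0.17083298, 0.00068344, 0.00152212]), array([ 0.00393288, -1.02962729, -0.00394571,  1.03298734]))
```

The lip top is at about 0.169, which matches following fully. Target is about 0.232, so I'll go up 5.6 cm more.

Emit:
carry_out:
  rows: [0,0,0,-0.4,0,0,0,0,-0.4,0,0,0,0,-0.4,0,0,0,0,-0.4,0,0,0,0,-0.4,0,0,0,0,-0.4,0,0,0,0,-0.4,0,0,0,0,-0.4,0]

```text
time: 8.38
tcp_pos: [0.5502, -0.0035, 0.1698]
tool_rot: [-0.005, -0.641, 0.767, 0.005]
wrist_force: [-11.0, 1.3, -3.2]
finger_gap: 0.0006
```

Emit:
carry_out:
  rows: [0,0,0,-0.4,0,0,0,0,-0.4,0,0,0,0,-0.4,0,0,0,0,-0.4,0,0,0,0,-0.4,0,0,0,0,-0.4,0,0,0,0,0,0]

```text
time: 8.97
tcp_pos: [0.5503, -0.0036, 0.1948]
tool_rot: [-0.004, -0.641, 0.767, 0.005]
wrist_force: [-11.3, 1.8, 0.0]
finger_gap: 0.0001
```

Run:
```python
from h import *
st=env.state();print(st["time"],st["tcp_pos"],st["wrist_force"])
b=camera("wrist");s=camera("scene");cv2.imwrite("pics/wc.png",b)
cv2.imwrite("pics/sc.png",cv2.resize(s[130:270,260:370],None,fx=4,fy=4,interpolation=cv2.INTER_CUBIC))
cv2.imwrite("pics/combo.png",np.hstack([cv2.resize(s[130:270,265:365],(400,560),interpolation=cv2.INTER_CUBIC),cv2.copyMakeBorder(cv2.resize(b,(400,250)),0,310,0,0,0)]))
g=cv2.cvtColor(b,cv2.COLOR_BGR2GRAY);print(g[228:246,120],g[228:246,500]);print(g[235,0:30]);print(g[235,530:565])
```

```text
8.9667 [ 0.55028417 -0.00357142  0.19479116] [-1.12512196e+01  1.82773239e+00  2.29445656e-03]
[109 108 107 106 107 108 112 111 109 100 136 217 228 220 219 215 212 213] [112 109 110 108 110 110 111 113 116 120  81 135 166 158 156 153 150 148]
[146 148 148 149 148 148 151 154 155 136 115 114 114 111 115 114 115 115
 112 113 113 115 114 114 115 114 114 115 113 113]
[114 114 113 114 115 116 114 114 114 114 114 114 113 120 101  99 105 102
 104 105 101 102 101 101 101 101  97  98 100  96  97  96  94  85  87]
```

View pics/combo.png

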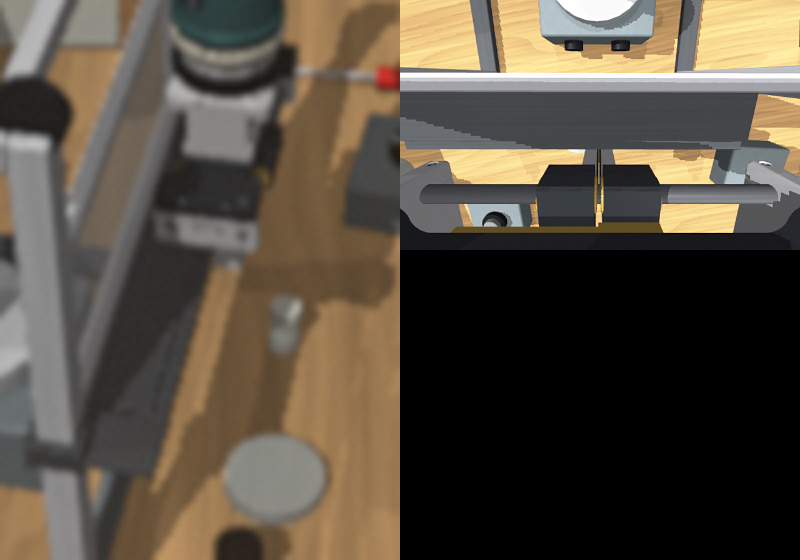

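The lip is still riding with the fingers at about 0.225 and almost coplanar with the tongue. I'll add 7 mm, then back off and check.

Emit:
carry_out:
  rows: [0,0,0,-0.25,0,0,0,0,-0.25,0,0,0,0,-0.2,0,0,0,0,0,0,0,0,0,0,0,0,0,0,0,0,0,0,0,0,0]

```text
time: 9.65
tcp_pos: [0.5503, -0.0035, 0.2014]
tool_rot: [-0.004, -0.641, 0.767, 0.005]
wrist_force: [-11.4, 1.6, -1.0]
finger_gap: 0.0002
```

Emit:
carry_out:
  rows: [0,0,0.4,0,0,0,0,0.6,0,0,0,0,1.5,0,0,0,0,4,0,0,0,0,4,0,0,0,0,4,0,0,0,0,4,0,0,0,0,3,0,0,0,0,0,0,0]

```text
time: 10.4
tcp_pos: [0.3407, 0.0345, 0.2044]
tool_rot: [0.001, -0.642, 0.767, -0.001]
wrist_force: [1.1, 0.9, -0.2]
finger_gap: 0.0004
```

Run:
```python
from h import *
st=env.state();print(st["time"],st["tcp_pos"],st["wrist_force"])
t=camera("top");s=camera("scene");w=camera("wrist");cv2.imwrite("pics/t3.png",t);cv2.imwrite("pics/s3.png",s);cv2.imwrite("pics/w3.png",w)
A=cv2.resize(t[160:235,250:410],None,fx=5,fy=4.0,interpolation=cv2.INTER_CUBIC)
B=cv2.resize(s[170:260,260:345],None,fx=3.3,fy=3.3,interpolation=cv2.INTER_CUBIC)
W=cv2.resize(w,(475,297))
c=np.zeros((598,800,3),np.uint8);c[:300]=A;c[300:300+B.shape[0],:B.shape[1]]=B;c[300:597,300:775]=W
cv2.imwrite("pics/c3.png",c)
```

```text
10.4 [0.34069369 0.0345032  0.20436819] [ 1.14193188  0.87369195 -0.21912968]
```

View pics/c3.png

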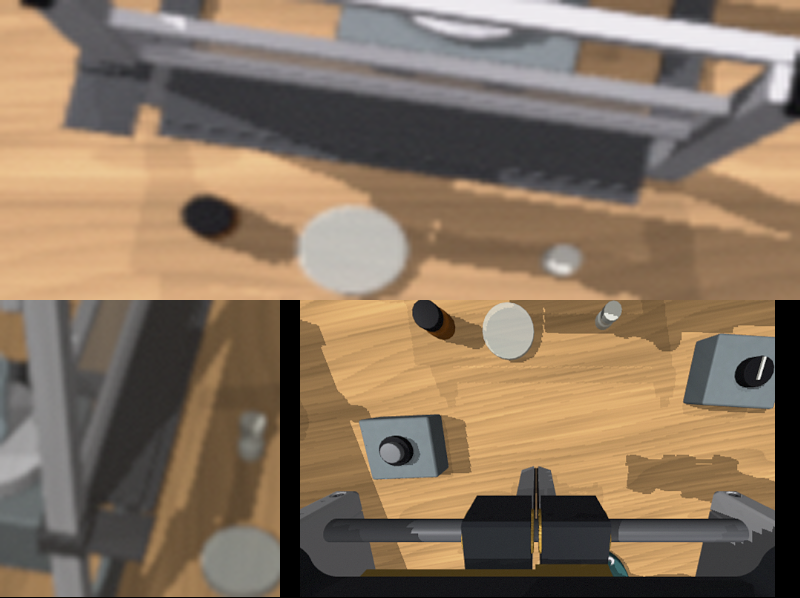

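Top view: the lip and tongue lie side by side and stay put after release. I'll take a closer wrist look from above the left side to check the level independently.

Emit:
carry_out:
  rows: [0,0,0,-4,0,0,0,0,-4,0,0,-3.5,-1,0,0,0,-3.5,-1,0,0,0,-3.5,-2,0,0,0,-3.5,-2,0,0,0,0,-3.5,0,0,0,0,-3.5,0,0,0,0,0,0,0,0,0,0,0,0]

```text
time: 11.38
tcp_pos: [0.4992, 0.148, 0.2803]
tool_rot: [-0.002, -0.641, 0.768, 0.001]
wrist_force: [-0.1, 0.1, 0.2]
finger_gap: 0.0005
```

Run:
```python
from h import *
import pickle
st=env.state();print(st["time"],st["tcp_pos"],st["wrist_force"])
C=get_calibration("wrist");w=camera("wrist");cv2.imwrite("pics/w4.png",w);pickle.dump(C,open("c4.pkl","wb"))
print(C["extrinsics"])
cv2.imwrite("pics/w4b.png",np.vstack([w[:250],cv2.resize(cv2.imread("pics/t3.png")[175:218,255:387],(640,215),interpolation=cv2.INTER_CUBIC)]))
```

```text
11.3833 [0.49919107 0.14804649 0.2803148 ] [-0.08342382  0.10011415  0.16042296]
[[-0.1787536   0.95118519  0.25158276  0.5715776 ]
 [-0.98389209 -0.17329788 -0.04386579  0.1362307 ]
 [ 0.00187427 -0.25537145  0.9668412   0.45792449]
 [ 0.          0.          0.          1.        ]]
```

View pics/w4b.png

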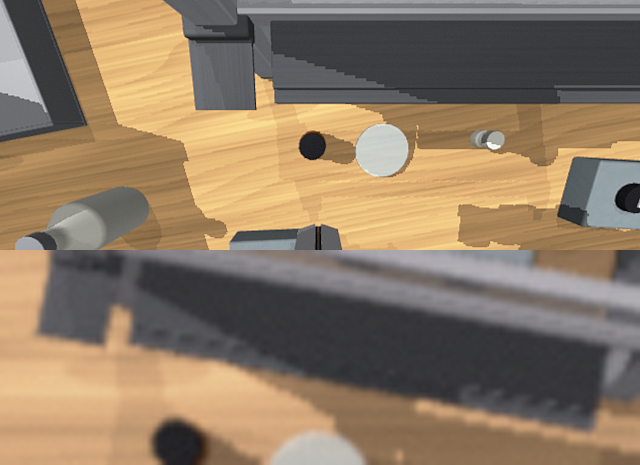

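Wrist view: tongue tip edge at row 109, lip lower edge at row 103, left end at column 275. That matches the 5 mm offset, but this view says little about height. One scene crop for the triangulation.

Run:
```python
import cv2
s=cv2.imread("pics/s3.png")
cv2.imwrite("pics/s3z.png",cv2.resize(s[155:255,265:345],(480,600),interpolation=cv2.INTER_CUBIC))
```

```text
(no output)
```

View pics/s3z.png

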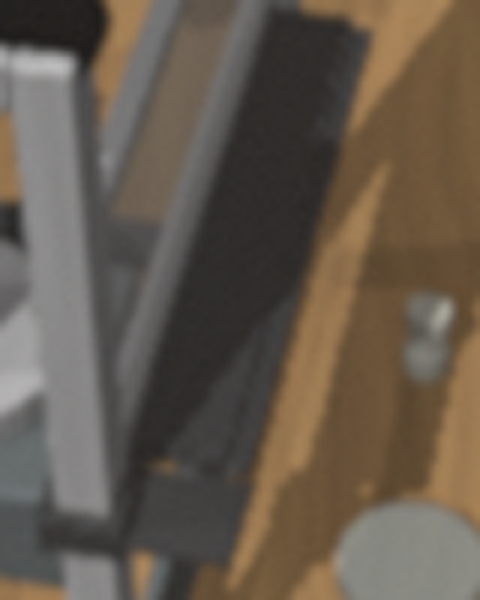

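Run:
```python
from h import *
from scipy.optimize import least_squares
Ct,Cs=get_calibration("top"),get_calibration("scene")
def w(p,f):
    c,s=np.cos(p[2]),np.sin(p[2]);return [p[0]+c*f[0]-s*f[1],p[1]+s*f[0]+c*f[1],f[2]]
def res(p):
    m,l=p[3],p[4]-.006;o=[]
    for cam,C,px,f in[("top",Ct,(258.7,153),(0,.185,.495)),("top",Ct,(411.7,180.9),(0,-.185,.495)),
     ("top",Ct,(262.8,191.6),(-.065,.207,m)),("top",Ct,(276.9,194),(-.065,.163,m)),
     ("top",Ct,(282.4,194),(-.06,.15,l)),("top",Ct,(377.5,210.6),(-.06,-.15,l)),
     ("scene",Cs,(306.5,236),(-.065,.163,m)),("scene",Cs,(303.3,247.2),(-.065,.207,m)),
     ("scene",Cs,(326.7,159.7),(-.06,-.15,l)),("scene",Cs,(304.7,234.7),(-.06,.15,l))]:o+=list(proj(cam,w(p,f),C)-px)
    return o
r=least_squares(res,[.623,.005,-.18,.23,.23],loss="soft_l1");print(r.x);print(np.round(np.reshape(res(r.x),(-1,2)),1))
print(np.sqrt(np.diag(np.linalg.inv(r.jac.T@r.jac))))
```

```text
[ 0.62342827  0.00477231 -0.18049122  0.23234767  0.2260483 ]
[[ 0.7 -0.3]
 [-0.2 -0.9]
 [ 0.  -0.5]
 [-0.  -0.3]
 [-0.6 -0.7]
 [ 0.1  0.2]
 [ 0.7 -0.9]
 [ 0.1  1.2]
 [ 0.7  0.9]
 [ 1.8 -0.6]]
[0.00128847 0.00121526 0.00703611 0.00457999 0.00409813]
```

The refit gives lip 0.226 and mark 0.232, but arm travel gave lip 0.232, so they disagree by 6 mm. I'll settle it with wrist-camera stereo: same crisp edges, shifted 8 cm.

Emit:
carry_out:
  rows: [0,2,0,0,0,0,3,0,0,0,0,3,0,0,0,0,0,0,0,0,0,0,0,0,0,0,0,0,0,0]

```text
time: 11.93
tcp_pos: [0.4825, 0.0699, 0.2838]
tool_rot: [0.001, -0.641, 0.768, -0.0]
wrist_force: [-0.3, 0.7, -0.3]
finger_gap: 0.0003
```

```bash
cat > st.py <<'E'
from h import *
import pickle
C4=pickle.load(open("c4.pkl","rb"));C5=get_calibration("wrist");b=camera("wrist");cv2.imwrite("pics/w5.png",b);a=cv2.imread("pics/w4.png")
print(env.state()["tcp_pos"],C5["extrinsics"][:3,3])
def edges(im,row,lo,hi):
    g=cv2.GaussianBlur(im[row-2:row+3].astype(float).mean((0,2))[None],(3,1),0)[0];d=np.abs(np.gradient(g))
    o=[]
    for i in range(lo,hi):
        if d[i]>8 and d[i]>=d[i-1] and d[i]>d[i+1]:
            n=d[i-1]-2*d[i]+d[i+1];o.append((round(i+(d[i-1]-d[i+1])/(2*n),2),round(d[i])))
    return o
for im,sh in((a,0),(b,1)):
    for row in(85,95,99):print(row,edges(im,row,40,330))
    for c in((230,300,340) if not sh else (120,150,200,240)):
        g=im[80:125,c].astype(float).mean(1);d=np.abs(np.diff(g));print("col",c,[(80+i,int(d[i])) for i in np.where(d>20)[0]])
E
python3 st.py
```

```text
[0.48262426 0.07022494 0.28354022] [0.55382307 0.05783209 0.46178655]
85 [(np.float64(72.95), 19), (np.float64(104.22), 22), (np.float64(192.6), 29), (np.float64(252.29), 8), (np.float64(254.9), 50), (np.float64(272.27), 33)]
95 [(np.float64(40.6), 35), (np.float64(76.65), 20), (np.float64(107.91), 24), (np.float64(193.62), 28), (np.float64(253.37), 9), (np.float64(255.48), 40), (np.float64(273.91), 34)]
99 [(np.float64(42.15), 37), (np.float64(77.95), 22), (np.float64(109.16), 25), (np.float64(193.88), 31), (np.float64(253.0), 10), (np.float64(255.71), 46), (np.float64(274.01), 34)]
col 230 [(np.int64(109), 70)]
col 300 [(np.int64(87), 37), (np.int64(89), 41), (np.int64(101), 22), (np.int64(103), 82)]
col 340 [(np.int64(87), 38), (np.int64(89), 35), (np.int64(101), 25), (np.int64(102), 25), (np.int64(103), 86)]
85 [(np.float64(53.74), 20), (np.float64(86.15), 28), (np.float64(145.94), 32), (np.float64(148.95), 65), (np.float64(165.78), 20), (np.float64(169.2), 14), (np.float64(274.74), 8)]
95 [(np.float64(57.49), 21), (np.float64(88.03), 30), (np.float64(147.27), 27), (np.float64(150.28), 61), (np.float64(170.74), 31), (np.float64(310.55), 9)]
99 [(np.float64(58.93), 24), (np.float64(88.77), 30), (np.float64(147.87), 32), (np.float64(150.86), 61), (np.float64(171.3), 27)]
col 120 [(np.int64(106), 65), (np.int64(107), 23)]
col 150 [(np.int64(91), 21), (np.int64(92), 38), (np.int64(95), 26), (np.int64(96), 47), (np.int64(106), 157), (np.int64(107), 20)]
col 200 [(np.int64(84), 35), (np.int64(85), 32), (np.int64(86), 55), (np.int64(99), 55), (np.int64(100), 126), (np.int64(101), 32)]
col 240 [(np.int64(84), 33), (np.int64(85), 26), (np.int64(87), 41), (np.int64(99), 49), (np.int64(100), 93), (np.int64(101), 38)]
```

Run:
```python
from h import *
import pickle
from scipy.optimize import least_squares
C4=pickle.load(open("c4.pkl","rb"));C5=dict(C4);E5=np.array(C4["extrinsics"]).copy();E5[:3,3]=[0.55382307,0.05783209,0.46178655];C5["extrinsics"]=E5
obs=[((193.9,99),(88.2,96),(.207,0)),((253.1,99),(147.45,96),(.163,0)),((274.0,99),(170.9,96),(.15,1))]
fr=[((230,110),(120,107),(-.065,0)),((300,101.5),(200,99.2),(-.06,1))]
def w(p,f,z):
    c,s=np.cos(p[2]),np.sin(p[2]);return np.array([p[0]+c*f[0]-s*f[1],p[1]+s*f[0]+c*f[1],z])
def res(v):
    p=v[:3];z=[v[3],v[4]-.006];o=[]
    D=dict(C5);E=E5.copy();E[:3,3]+=v[5:8];D["extrinsics"]=E
    for a,b,(y,k) in obs:
        for C,q in((C4,a),(D,b)):
            fx=least_squares(lambda x:proj("wrist",w(p,(x[0],y),z[k]),C)[1]-q[1],[-.068]).x[0]
            o.append((proj("wrist",w(p,(fx,y),z[k]),C)[0]-q[0])/.3)
    for a,b,(x,k) in fr:
        for C,q in((C4,a),(D,b)):
            fy=least_squares(lambda t:proj("wrist",w(p,(x,t[0]),z[k]),C)[0]-q[0],[.15]).x[0]
            o.append((proj("wrist",w(p,(x,fy),z[k]),C)[1]-q[1])/.7)
    o+=list(v[5:8]/.003)+list((np.array(p)-[.623,.0048,-.181])/[.003,.003,.02])
    return np.array(o)
r=least_squares(res,[.623,.0048,-.181,.232,.23,0,0,0],x_scale=.01,diff_step=1e-4)
print(np.round(r.x,4),np.round(res(r.x),1));cov=np.linalg.inv(r.jac.T@r.jac)
print("lip-mark",r.x[4]-r.x[3],"+-",np.sqrt(cov[3,3]+cov[4,4]-2*cov[3,4]))
```

```text
[ 6.262e-01  8.800e-03 -1.637e-01  2.320e-01  2.281e-01  1.200e-03
 -2.000e-04  9.000e-04] [-0.6  0.1  2.4 -0.5 -1.7  0.5 -0.7 -0.4  0.9  0.3  0.4 -0.1  0.3  1.1
  1.3  0.9]
lip-mark -0.00393009287112267 +- 0.0007732732770666101
```

Stereo says the lip is about 4 mm low, the refit says 6 mm low, and arm travel says 0. A small extra lift of about 4 mm centres the result.

Emit:
carry_out:
  rows: [0,3,0,2,0,0,3,0,3,0,0,0,0,3.2,0,0,0,-2.5,0,0,0,0,-2.5,0,0,0,0,-1.5,0,0,0,0,0,0,0,0,0,0,0,0]

```text
time: 12.65
tcp_pos: [0.5363, 0.0004, 0.2011]
tool_rot: [-0.0, -0.642, 0.767, 0.001]
wrist_force: [0.4, 0.9, 0.6]
finger_gap: 0.0004
```

Emit:
carry_out:
  rows: [0,0,-0.8,0,0,0,0,-0.4,0,0,0,0,-0.3,0,0,0,0,0,0,0]

```text
time: 12.98
tcp_pos: [0.5506, -0.0028, 0.2018]
tool_rot: [-0.0, -0.641, 0.767, 0.0]
wrist_force: [-2.2, 0.5, 1.4]
finger_gap: 0.0004
```

Emit:
carry_out:
  rows: [0,0,-0.3,0,0,0,0,-0.3,0,0,0,0,0,0,0]

```text
time: 13.23
tcp_pos: [0.5504, -0.0028, 0.2]
tool_rot: [-0.005, -0.641, 0.767, 0.006]
wrist_force: [-15.3, 3.2, 2.4]
finger_gap: 0.0005
```

Emit:
carry_out:
  rows: [0,0,0,-0.15,0,0,0,0,-0.15,0,0,0,0,-0.12,0,0,0,0,0,0,0,0,0,0,0,0,0,0,0,0]

```text
time: 13.73
tcp_pos: [0.5503, -0.0028, 0.2027]
tool_rot: [-0.006, -0.641, 0.767, 0.007]
wrist_force: [-13.0, 2.9, -2.0]
finger_gap: 0.0001
```

Emit:
carry_out:
  rows: [0,0,0.4,0,0,0,0,0.6,0,0,0,0,1.5,0,0,0,0,4,0,0,0,0,2,0,0,0,-3.5,-1,-3,0,0,-4,0,-3,0,0,-3.5,-1,-2.2,0,0,-3.5,0,0,0,0,0,0,0,0]

```text
time: 14.57
tcp_pos: [0.5168, 0.144, 0.281]
tool_rot: [0.003, -0.643, 0.766, -0.0]
wrist_force: [0.6, -0.9, -0.5]
finger_gap: 0.0011
```

Emit:
carry_out:
  rows: [0,0,0,0,0,0,0,0,0,0,0,0,0,0,0]

```text
time: 14.82
tcp_pos: [0.5151, 0.1378, 0.2785]
tool_rot: [-0.0, -0.64, 0.768, -0.0]
wrist_force: [0.0, -0.3, 0.2]
finger_gap: 0.0004
```

Run:
```python
from h import *
import pickle
C=get_calibration("wrist");a=camera("wrist");cv2.imwrite("pics/w6.png",a);pickle.dump(C,open("c6.pkl","wb"));t=camera("top");s=camera("scene");cv2.imwrite("pics/t6.png",t);cv2.imwrite("pics/s6.png",s)
print(env.state()["tcp_pos"],env.state()["wrist_force"],C["extrinsics"][:3,3])
c=np.zeros((600,800,3),np.uint8);c[:400,:640]=a
c[400:600,:400]=cv2.resize(t[160:240,250:410],(400,200));c[400:600,400:720]=cv2.resize(s[180:280,260:420],(320,200));cv2.imwrite("pics/c6.png",c)
for n in("jar","vial","dish"):
    r=finder.silhouettes(n,"top");print(n,[(round(q["score"],2),np.round(q["pixel"],1)) for q in r[:1]])
```

```text
[0.51520187 0.13773389 0.27862576] [-0.51982663  0.5377627  -0.28447769] [0.58672132 0.12594802 0.45647116]
jar []
vial [(0.63, array([363.9, 224.9]))]
dish [(0.75, array([321.6, 221.4]))]
```

View pics/c6.png

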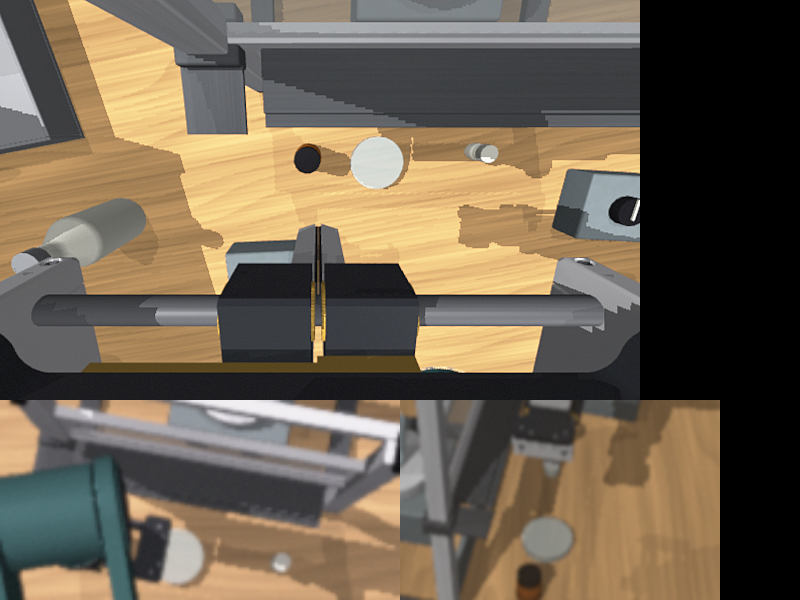

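The picture shows the lip and tongue side by side, jar, dish and vial where they stood, and the gripper clear. Every estimate is inside ±8 mm, so I'm handing in.

```bash
python3 -c "
from h import *
print(env.finish_job())
s=env.state();print(s['time'],s['wrist_force'])"
```

```text
the job is handed in; nothing more can be done
None
the job is handed in; nothing more can be done
```

I pressed the lamp button fully down, raised the window to the mark by pushing on the front of its lip, and handed the job in at about 15 s. No verdict is reported, so the result rests on my own checks.

- **Button:** I pressed it with the shut fingers until it bottomed out, with the force rising to 24 N while the height stayed at about 66 mm, then released it. The window had not been touched at that point.
- **Window:** The tool can only point straight down, so I could not get a fingertip under the lip as you asked. Instead I pressed the shut fingertips at 10–15 N against the front face of the lip's lower half and carried it up by friction, with no grip and no glass contact intended. The wrist camera showed the lip following the fingers for the roughly 97 mm lift. I backed off, then gave it a small extra lift of 1–3 mm.
- **Level (checks disagreed):** Before the extra lift, arm travel put the lip level with the mark, wrist-camera stereo put it about 4 mm low, and the scene-and-top camera fit about 6 mm low (give or take 4 mm). After it, I estimate between about 5 mm low and 3 mm high, inside the 8 mm tolerance. I did not repeat the stereo measurement after the last lift.
- **Surroundings:** In the last pictures the gripper was clear with no force on the wrist. Jar, dish, vial and wash bottle were standing, with dish and vial within about 2 pixels of where they started. The network did not find the jar in the last top view, because the arm hid it, but it shows in the wrist and scene pictures. I did not re-check the beaker, carton or screwdriver, and the arm did not knowingly go near them.

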